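Fit the sleeve and index the sampler slide to its next lock hole

ROBOT

A 6-joint arm with a two-finger parallel gripper is mounted at the origin on the work surface. World frame = base frame: x ahead of the robot, y to its left, z up, the work surface at z = 0. Lengths are in m, angles in rad, forces in N, time in s.
With the tool pointing down it reaches from about 0.375 to 0.9 m from the base axis. Payload 3.1 kg.
Tool frame: the origin (TCP) lies at the very end of the fingers, on their centre line; the grasp point (between the pads) lies 19 mm behind it (grip_depth is the distance from the TCP to the grasp point, in m); z points along the fingers, y is the line along which they close (so a half turn about z gives the same grasp; the last joint's range is limited). The gripper opens to 85 mm and grips with 20 to 120 N. Pads are 22 mm wide; open, the fingers measure 114 mm over their backs; the gripper's body (76 mm by 85 mm) begins 54 mm behind the grasp point. The pads swing forward as they close: fully open they stand 13 mm farther back than shut.
Start: joints at [-1.337, 0.527, 1.433, -0, 1.181, -0.178], TCP at [0.251, -0.572, 0.231] pointing down, gripper open.
Joint ranges: [-3.08, 3.08], [-0.75, 2.2], [0.22, 2.44], [-1.43, 4.57], [0, 2.65], [-2.85, 2.85]. Speed limits (rad/s): [2.79, 2.79, 3.14, 3.14, 3.14, 3.14].

INTERFACE

Orientations are given as a unit quaternion [x, y, z, w].
In Python, from station import * gives the robot as it stands.
- The arm moves only by the tool apply_moves, never from a script. Its argument "plan" is a list of rows, each a list of 7 numbers: the shift along the tool's x, y, z in m, then the turn, a rotation vector about the tool's x, y, z in rad, then the gripper command: -1 is fully open, 1 is shut, values between are in proportion. In form: [[dx, dy, dz, wx, wy, wz, jaw], ...]. A call has 1 to 8 rows; each row shifts and turns the commanded pose from where the row before left it, along the tool's axes as they then stand; what a row does not reach is not made up. A row lasts 1/8 s, in which the tool goes at most 62.5 mm and 10.7 degrees, less where a joint would pass 70% of its speed; a pose out of reach is approached as far as the arm can. A call is refused whole if a number of a shift passes 0.0625 or a number of a turn 0.188, either way. A call with a gripper value outside its range is refused whole. The fingers move at their own pace and stop on an object; "force" is the grip in N (left out, the last holds). Time passes only in rows, so rows that do not move let the fingers close. It gives the time, the measured TCP pose, the force, the opening and the grip force at its end, in the units of the state.
- sense(): the state, without advancing time (a new reading comes with each control period).
- snapshot(name): name is "scene" or "top" or "wrist"; returns the picture (384x512x3 uint8, red, green, blue); there is no depth.
- calibration(name): a dict with "camera_matrix" (3x3 intrinsics, pixels), "R" (3x3) and "t" (3): a world point X has camera coordinates R X + t; the wrist camera has in their place "mount" (4x4, takes a point from camera to tool coordinates, whose origin is the TCP and whose axes are the flange's). Camera axes: x right, y down, z forward; pixel columns grow to the right and rows downward; lengths in m; the calibration is good to about 2 mm. A picture is of the moment at which its call begins: read the wrist's pose just before it. calibration takes no time and is no camera call.
- sign_off(): hands the job in; it is judged then, once.
The state is a dict: "t": time; "q": joint angles; "qd": joint speeds; "tau": joint torques, N m; "tcp_pos": TCP position; "tool_rot": TCP orientation; "force": force on the tool from outside, world axes, zero at the start; "ft_torque": the same for the moment, N m; "finger_gap": opening from 0.0 (shut) to 1.0 (fully open); "gripper_force": force on a finger pad.
Only numpy, scipy, OpenCV 4.12 (cv2) and the standard library are available. Lean on these libraries where they do the work, as an engineer would, in place of code of your own. Each camera call takes 0.05 s, during which the arm holds its last target. There are 200 camera calls.

TASK

First slip the sleeve that fits (the yellow, wide-bored one) over the gauge pin on the blue slide until it sits flat on its pedestal, and let go of it. Then pull up the black lock knob, slide the carriage to the next hole on the side of the orange tag, and press the lock pin fully home there: its spring will not do that for you, so finish while still holding the knob in your grip and keeping it pressed down. Leave the black sleeve and the other things on the bench alone.

Things in the scene. Friction and masses are not known exactly. Their poses are not given: they have to be found in the camera images.
- rail: the fixed grey base of the indexing slide, 140 x 310 mm in plan, 12 mm thick, standing on the work surface (z = 0); origin at the underside, 5 mm to the -x side of the middle. Its y axis is the direction in which the carriage slides; z is up. On it lies an aluminium ladder bar (along y at x = +35 mm, top 30 mm above the work surface) with five slots 40 mm apart that take the lock pin.
- carriage (a joint): the blue carriage on the base: its travel in m along the base's +y, -0.055 to 0.055; about 0 at the start, where the lock pin is in the middle slot; the neighbouring slots lie at +0.04 and -0.04. It drags with about 1.5 N once unlocked. Deck top 45 mm above the work surface, 57 mm wide, 150 mm long.
- plunger (a joint): the lock plunger on the carriage: height of its pin in m, moving straight up. 0 = pin pressed fully home in its slot (hard stop); about 0.0055 = where its spring leaves it when nobody touches it (half engaged, still locked); above 0.012 the pin is clear of the ladder and the carriage is free; 0.020 = top stop. The spring (900 N/m) takes about 5 N to press home, 6 N to clear and 13 N at the top stop. The pin is 10 mm thick with a round tip, the slots are 14 mm wide.
- knob (a point): centre of the plunger's upright black knob with a green cap disc: 26 mm across, 34 mm tall (17 mm above and below this point); it rises and falls with the plunger and travels with the carriage. With the plunger at 0 this point is 94 mm above the work surface. In the base's axes at the start it lies at x = +35 mm, y = -45 mm. Below it is a collar, top at 60 mm. Nothing else is nearer than 60 mm at that height.
- gauge_seat (a point): foot of the carriage's upright steel gauge pin, on the axis, on the aluminium pedestal (40 mm across) where a sleeve comes to rest, 70 mm above the work surface. The pin is 14 mm thick and rises 40 mm above this point, its top 7 mm tapered. Travels with the carriage; at the start at x = -20 mm, y = +45 mm in the base's axes.
- orange_tag: orange tag fixed upright on the base's +x edge beside one of the two slots next to the middle one, 8 x 22 x 22 mm; origin at its underside. Its axes are parallel to the base's, and its y position along the base is that of the centre of the slot it marks.
- white_tag: white tag like the orange one, beside the other neighbouring slot; not the one wanted.
- wide_sleeve_mid (a point): centre (half-way up) of the yellow sleeve, a plain tube standing upright: 32 mm outside, bore 18 mm, 50 mm tall, about 50 g. This is the one that fits the gauge pin. z is its axis.
- narrow_sleeve_mid (a point): centre (half-way up) of the black sleeve: 32 mm outside, 50 mm tall, but its bore is only 9 mm, so it does not go on the gauge pin.
- petri_dish: bystander: clear glass dish with a lid, 60 mm across, 14 mm tall
- screwdriver: bystander: screwdriver lying flat, 170 mm long
- reagent_jar: bystander: amber jar, 56 mm across, 80 mm tall
- beaker: bystander: glass cup, 64 mm across, 80 mm tall
- sample_vial: bystander: small vial with a blue cap, 28 mm across, 50 mm tall
- wrench: bystander: wrench lying flat, 140 mm long
Things that resemble listed ones, but are neither listed nor needed, are in the scene too. Of the things shaped like the part that bears wide_sleeve_mid, the yellow one is meant.

How it is judged:
By the outcome, as a careful person would: the job done as asked, in the order asked, and still so for the second after the job is handed in, while the arm keeps its last pose, push and grip.
It also fails if it takes over 53 s, if anything falls off the work surface, if the arm or the gripper's body presses on something with over 40 N, if the wrist force passes 120 N, or if a joint passes its speed limit or range.

## Working session

There is one attempt and no reset: what is moved stays moved. The work goes in short steps, Python scripts to look and compute and a tool call to move; the robot and the scene stay as the last step left them, time stands still between calls to the robot, and variables do not carry over. Pictures are saved under pics/ and viewed, at most 10 in all, crops included, and the job is handed in when it is done.

Besides the shell and the picture viewer there is one more tool, called as a command line: name --pt "numbers of a row" for each row, then --argument value for the rest. apply_moves: Moves the arm, as the interface text tells. Its arguments: {"type":"object","properties":{"plan":{"type":"array"},"force":{"type":"number"}},"required":["plan"]}

```bash
mkdir -p pics; ls; python3 - <<'E'
from station import *
import cv2,numpy as np
a=snapshot("scene");b=snapshot("top")
cv2.imwrite("pics/scene0.png",a[:,:,::-1]);cv2.imwrite("pics/top0.png",b[:,:,::-1])
for n in("scene","top"):
    c=calibration(n);print(n,np.round(c["camera_matrix"],1).tolist(),np.round(c["R"],3).tolist(),np.round(c["t"],3).tolist())
print(np.round(calibration("wrist")["mount"],3).tolist())
s=sense();print({k:np.round(v,3).tolist() for k,v in s.items()})
E
```

```text
pics
scene [[370.1, 0.0, 252.6], [0.0, 370.1, 189.5], [0.0, 0.0, 1.0]] [[0.09, 0.996, 0.015], [0.767, -0.06, -0.639], [-0.635, 0.069, -0.769]] [-0.059, -0.361, 1.368]
top [[442.7, 0.0, 259.0], [0.0, 442.7, 186.2], [0.0, 0.0, 1.0]] [[-0.018, -1.0, -0.011], [-0.997, 0.018, -0.074], [0.074, 0.01, -0.997]] [0.022, 0.552, 1.352]
[[-0.001, -0.959, -0.282, 0.071], [1.0, -0.001, -0.0, -0.001], [-0.0, -0.282, 0.959, -0.142], [0.0, 0.0, 0.0, 1.0]]
{'t': 0.1, 'q': [-1.337, 0.528, 1.434, -0.0, 1.181, -0.179], 'qd': [-0.002, -0.001, -0.002, -0.001, 0.002, -0.001], 'tau': [0.0, -44.33, -17.859, -0.0, 0.004, -0.0], 'tcp_pos': [0.251, -0.572, 0.23], 'tool_rot': [0.979, 0.205, -0.0, -0.001], 'force': [-0.204, -0.17, -0.803], 'ft_torque': [0.012, 0.017, -0.006], 'gripper_force': 0.0, 'finger_gap': 1.004}
```

View pics/scene0.png

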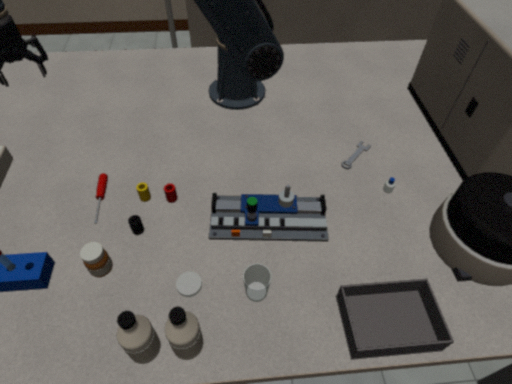

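View pics/top0.png

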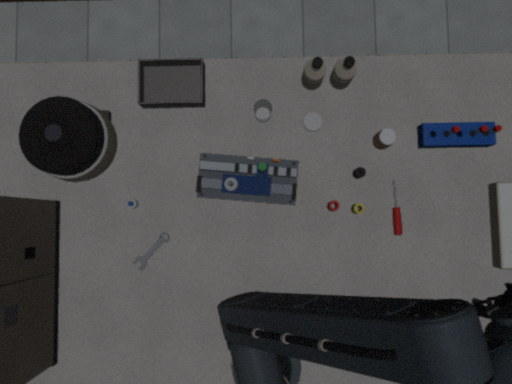

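The scene view shows a yellow sleeve at (143,192), a red lookalike at (170,193) and a black sleeve at (136,225). The yellow one is meant, since it matches the description by colour. The knob's green cap is at (251,202), the gauge pin at (287,190), the orange tag at (236,233) and the white tag at (267,233). In the top view these are yellow (358,208), red (333,205), knob (262,166), pin (231,184) and orange (276,160). A separate blue block with red and black pegs is a decoy. Next I'll measure and take one enlarged crop.

```bash
cat > h.py <<'E'
from station import *
import cv2,numpy as np
from scipy.spatial.transform import Rotation as Ro
def cam(n,s=None):
    c=calibration(n);K=np.array(c["camera_matrix"])
    if n!="wrist": R=np.array(c["R"]);t=np.array(c["t"]);return K,R,t
    M=np.array(c["mount"]);T=np.eye(4);T[:3,:3]=Ro.from_quat(s["tool_rot"]).as_matrix();T[:3,3]=s["tcp_pos"]
    W=np.linalg.inv(T@M);return K,W[:3,:3],W[:3,3]
def ray(c,uv):
    K,R,t=c;d=R.T@np.linalg.solve(K,[uv[0],uv[1],1.]);return -R.T@t,d/np.linalg.norm(d)
def onz(c,uv,z):
    o,d=ray(c,uv);return o+d*(z-o[2])/d[2]
def tri(c1,u1,c2,u2):
    P=[c[0]@np.c_[c[1],c[2]] for c in(c1,c2)]
    X=cv2.triangulatePoints(P[0],P[1],np.float64(u1).reshape(2,1),np.float64(u2).reshape(2,1))[:,0];X=X[:3]/X[3]
    o1,d1=ray(c1,u1);o2,d2=ray(c2,u2);n=np.cross(d1,d2);return X,abs((o2-o1)@n)/np.linalg.norm(n)
def proj(c,X): 
    p=c[0]@(c[1]@np.array(X)+c[2]);return p[:2]/p[2]
HSV={"yellow":((22,120,60),(34,255,255)),"green":((45,100,30),(85,255,255)),"orange":((5,150,80),(16,255,255)),"red":((0,150,60),(3,255,255)),"blue":((105,120,40),(125,255,255))}
def blobs(img,col,roi=None,amin=6):
    m=cv2.inRange(cv2.cvtColor(img,cv2.COLOR_RGB2HSV),*HSV[col])
    if roi: z=np.zeros_like(m);x0,y0,x1,y1=roi;z[y0:y1,x0:x1]=m[y0:y1,x0:x1];m=z
    n,l,s,c=cv2.connectedComponentsWithStats(m)
    return sorted([(int(s[i,4]),c[i].round(1).tolist(),s[i,:4].tolist()) for i in range(1,n) if s[i,4]>=amin],reverse=True)[:5]
E
python3 - <<'E'
from h import *
a=snapshot("scene");b=snapshot("top");ca,cb=cam("scene"),cam("top")
for c in("yellow","green","orange","blue"): print(c,"S",blobs(a,c,(90,130,340,260)),"T",blobs(b,c,(180,130,410,250)))
A=cv2.resize(a[165:250,100:335,::-1],None,fx=3.2,fy=3.2,interpolation=2)
B=cv2.resize(b[145:220,190:410,::-1],(A.shape[1],290),interpolation=2)
cv2.imwrite("pics/crop1.png",np.vstack([A,B]))
E
```

```text
yellow S [(165, [142.6, 190.6], [136, 182, 14, 19])] T [(55, [358.4, 208.0], [354, 204, 10, 9])]
green S [(77, [251.5, 200.9], [247, 197, 10, 9])] T [(60, [261.9, 166.4], [258, 163, 9, 8])]
orange S [(31, [235.4, 230.5], [232, 229, 8, 4])] T [(6, [276.3, 160.2], [274, 160, 5, 2])]
blue S [(690, [266.2, 206.2], [241, 195, 56, 30])] T [(678, [252.1, 183.5], [223, 168, 48, 28]), (21, [224.2, 188.9], [222, 184, 8, 9])]
```

View pics/crop1.png

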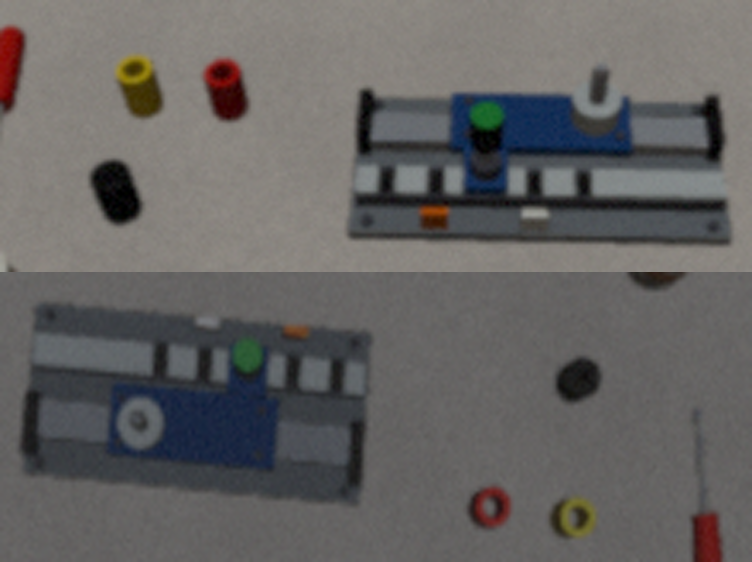

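The crop confirms the pieces. The yellow sleeve (wide bore) stands at crop (136,70) and (576,518), the red lookalike beside it, and the black sleeve below. The orange tag is on the left in the scene view, which is the rail's −y side. The pin top is at crop (600,70) and (139,421).

```bash
python3 - <<'E'
from h import *
ca,cb=cam("scene"),cam("top")
# scene px, top px of the same point
P={"yellow_top":((142.4,186.4),(358.4,208.)),"pin_top":((287.4,187),(230.8,184)),"knob_cap":((251.5,200.9),(261.9,166.4)),"orange":((235.4,230.5),(276.3,160.4))}
for k,(u,v) in P.items():
    X,g=tri(ca,u,cb,v);print(k,X.round(4),"gap",round(g,4))
for k,v,z in(("yellow_top",(358.4,208.),.05),("knob",(261.9,166.4),.1165),("pin",(230.8,184),.11),("orange",(276.3,160.4),.034)): print(k,"top@z",onz(cb,v,z).round(4))
for k,v,z in(("yellow_top",(142.4,186.4),.05),("knob",(251.5,200.9),.1165),("pin",(287.4,187),.11),("orange",(235.4,230.5),.034)): print(k,"scene@z",onz(ca,v,z).round(4))
s=sense();print(Ro.from_quat(s["tool_rot"]).as_matrix().round(3).tolist())
E
```

```text
yellow_top [ 0.4789 -0.2863  0.0493] gap 0.001
pin_top [0.5547 0.0948 0.1016] gap 0.003
knob_cap [0.6028 0.0012 0.1149] gap 0.0016
orange [ 0.6305 -0.0425  0.0325] gap 0.0005
yellow_top top@z [ 0.4789 -0.2865  0.05  ]
knob top@z [0.6027 0.0019 0.1165]
pin top@z [0.5538 0.093  0.11  ]
orange top@z [ 0.6302 -0.0426  0.034 ]
yellow_top scene@z [ 0.4795 -0.2855  0.05  ]
knob scene@z [6.040e-01 2.000e-04 1.165e-01]
pin scene@z [0.5618 0.0948 0.11  ]
orange scene@z [ 0.6315 -0.0422  0.034 ]
[[0.916, 0.401, -0.0], [0.401, -0.916, 0.001], [0.0, -0.001, -1.0]]
```

apply_moves --pt "0.0404 -0.0213 0 0 0 0 -1" --pt "0.0404 -0.0213 0 0 0 0 -1" --pt "0.0404 -0.0213 0 0 0 0 -1" --pt "0.0404 -0.0213 0 0 0 0 -1" --pt "0.0404 -0.0213 0 0 0 0 -1" --pt "0.0404 -0.0213 0 0 0 0 -1" --pt "0.0404 -0.0213 0 0 0 0 -1" --pt "0.0404 -0.0213 0 0 0 0 -1" --force 40

```text
t: 1.2
tcp_pos: [0.4792, -0.2854, 0.2313]
tool_rot: [0.979, 0.205, 0.0, -0.0]
force: [-0.2, 0.6, -0.3]
finger_gap: 1.002
gripper_force: 0.0
```

apply_moves --pt "0 0 0 0 0 -0.1815 -1" --pt "0 0 0 0 0 -0.1815 -1" --pt "0 0 0 0 0 -0.1815 -1" --pt "0 0 0 0 0 -0.1815 -1" --pt "0 0 0 0 0 -0.1815 -1" --pt "0 0 0 0 0 -0.1815 -1" --pt "0 0 0 0 0 0 -1"

```text
t: 2.08
tcp_pos: [0.4784, -0.2866, 0.2312]
tool_rot: [0.732, 0.682, -0.0, -0.0]
force: [-0.1, -0.7, 0.1]
finger_gap: 1.004
gripper_force: 0.0
```

```bash
python3 - <<'E'
from h import *
s=sense();w=snapshot("wrist");cv2.imwrite("pics/w1.png",w[:,:,::-1])
c=cam("wrist",s);print(s["t"],s["tcp_pos"],Ro.from_quat(s["tool_rot"]).as_matrix().round(3).tolist(),s["q"])
print(blobs(w,"yellow",amin=50),proj(c,(.479,-.2863,.05)))
E
```

```text
2.075 [ 0.47838727 -0.28663247  0.23119601] [[0.071, 0.997, -0.0], [0.997, -0.071, 0.0], [0.0, -0.0, -1.0]] [-7.40183327e-01  4.37178499e-01  1.60321131e+00  7.10192179e-06
  1.10150747e+00 -6.69118881e-01]
[(364, [259.2, 177.5], [247, 165, 25, 26])] [260.41984498 177.34458158]
```

View pics/w1.png

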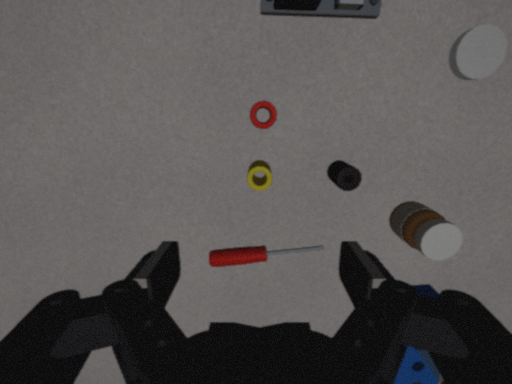

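The wrist view shows the yellow sleeve at (259,178), within about 1 px of the prediction (260,177). The fingers have a clear path down, since the red sleeve and the screwdriver lie outside their line of closing. Descending and gripping.

apply_moves --pt "0 0 0.05 0 0 0 -1" --pt "0 0 0.05 0 0 0 -1" --pt "0 0 0.05 0 0 0 -1" --pt "0 0 0.035 0 0 0 -1" --pt "0 0 0.03 0 0 0 -1" --pt "0 0 0 0 0 0 1" --pt "0 0 0 0 0 0 1" --pt "0 0 0 0 0 0 1" --force 40

```text
t: 3.12
tcp_pos: [0.4793, -0.2874, 0.0178]
tool_rot: [0.731, 0.682, 0.0, 0.001]
force: [-0.6, 0.7, 0.9]
finger_gap: 0.376
gripper_force: 0.1
```

apply_moves --pt "0 0 0 0 0 0 1" --pt "0 0 0 0 0 0 1" --pt "0 0 0 0 0 0 1" --pt "0 0 0 0 0 0 1"

```text
t: 3.62
tcp_pos: [0.4794, -0.2875, 0.018]
tool_rot: [0.731, 0.682, 0.0, 0.002]
force: [-0.9, 0.2, 6.7]
finger_gap: 0.353
gripper_force: 40.1
```

apply_moves --pt "0 0 -0.05 0 0 0 1" --pt "0 0 -0.05 0 0 0 1" --pt "0 0 -0.05 0 0 0 1" --pt "0 0 -0.05 0 0 0 1"

```text
t: 4.12
tcp_pos: [0.4781, -0.2864, 0.2183]
tool_rot: [0.731, 0.682, 0.0, 0.0]
force: [0.7, -0.7, -0.1]
finger_gap: 0.355
gripper_force: 39.8
```

apply_moves --pt "0.03 0.0076 0 0 0 0 1" --pt "0.046 0.0076 0 0 0 0 1" --pt "0.054 0.0076 0 0 0 0 1" --pt "0.054 0.0076 0 0 0 0 1" --pt "0.054 0.0076 0 0 0 0 1" --pt "0.05 0.0076 0 0 0 0 1" --pt "0.034 0.0076 0 0 0 0 1" --pt "0 0 0 0 0 0 1"

```text
t: 5.12
tcp_pos: [0.5537, 0.0333, 0.2166]
tool_rot: [0.73, 0.684, 0.0, 0.0]
force: [0.5, -0.5, -0.9]
finger_gap: 0.354
gripper_force: 39.8
```

```bash
python3 - <<'E'
from h import *
s=sense();w=snapshot("wrist");cv2.imwrite("pics/w2.png",w[:,:,::-1])
c=cam("wrist",s);print(s["t"],s["tcp_pos"],s["tool_rot"],s["force"],s["finger_gap"],s["gripper_force"])
for n,X in(("pin",(.5547,.0945,.11)),("knob",(.603,.001,.1165))):print(n,proj(c,X))
print(blobs(w,"green",amin=50),blobs(w,"yellow",amin=50),blobs(w,"orange",amin=20))
E
```

```text
5.125 [0.5536897  0.03328065 0.21660244] [7.29717985e-01 6.83748184e-01 2.75504963e-04 8.70568472e-05] [ 0.53769838 -0.52106816 -0.93056726] 0.3539154592860232 39.76914865896106
pin [256.75724693 129.12893901]
knob [313.14707452 225.27333857]
[(512, [311.5, 223.6], [298, 212, 27, 25])] [(3027, [260.8, 268.3], [227, 213, 66, 92]), (62, [256.2, 221.0], [250, 213, 13, 16])] [(23, [322.3, 234.1], [319, 230, 6, 7])]
```

View pics/w2.png

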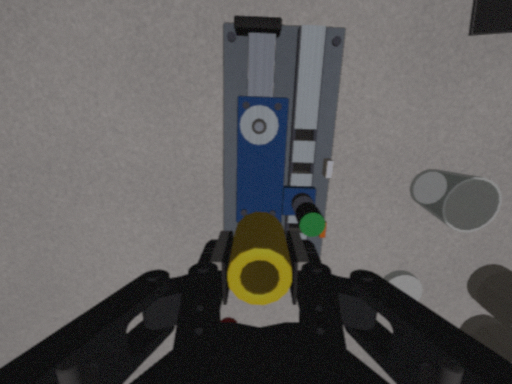

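The view shows the sleeve held upright (top bore about (260,277)), the pin and its pedestal at about (259,126), and the knob's green cap at (311,224). I'll refine the pin position, the sleeve's offset in the hand and the rail heading numerically.

```bash
python3 - <<'E'
from h import *
s=sense();w=cv2.imread("pics/w2.png")[:,:,::-1].copy();c=cam("wrist",s)
hsv=cv2.cvtColor(w,cv2.COLOR_RGB2HSV);g=hsv[:,:,2]
# pedestal disc: bright, unsaturated, in roi
m=np.zeros_like(g);m[98:152,236:286]=((g>130)&(hsv[:,:,1]<60))[98:152,236:286]*255
k=max(cv2.findContours(m,0,1)[0],key=cv2.contourArea);e=cv2.fitEllipse(cv2.convexHull(k));print("pedestal",np.round(e[0],1),np.round(e[1],1),onz(c,e[0],.07).round(4))
r=g[112:142,246:274];print("\n".join(" ".join(f"{v:3d}" for v in row[::2]) for row in r[::2]))
# bore at sleeve top
y=cv2.inRange(hsv,*HSV["yellow"]);cs,h=cv2.findContours(y,cv2.RETR_CCOMP,1)
for i,q in enumerate(cs):
    if h[0][i][3]>=0 and cv2.contourArea(q)>100:
        f=cv2.fitEllipse(q);print("hole",np.round(f[0],1),np.round(f[1],1),onz(c,f[0],s["tcp_pos"][2]+.032).round(4))
gc=blobs(w,"green",amin=50)[0];X=onz(c,(gc[2][0]+gc[2][2]/2-.5,gc[2][1]+gc[2][3]/2-.5),.1165);print("knob",X.round(4))
ct=cam("top")
o,d=ray(c,gc[1]);print("tri knob wrist-top",tri(c,gc[1],ct,(261.9,166.4)),"wrist-scene",tri(c,gc[1],cam("scene"),(251.5,200.9)))
print("tri pin wrist-top",tri(c,(259.3,127),ct,(230.8,184)))
o=blobs(w,"orange",amin=20)[0];print("orange",onz(c,o[1],.034))
E
```

```text
pedestal [258.8 124.4] [36.3 37.5] [0.5564 0.0958 0.07  ]
136 136 133 135 139 133 135 136 134 134 135 137 139 138
134 133 134 136 137 134 137 137 135 134 139 136 139 137
136 133 135 136 137 137 135 137 133 136 137 135 137 140
137 135 138 136 136 123 100 114 129 135 138 136 137 140
136 135 132 131 102  60  58  57  67 119 138 138 136 138
136 135 133 105  62  81  97  94  70  73 124 138 139 136
134 132 130  85  71 110 118 114 101  65 108 135 140 139
131 136 131  74  88 116 114 114 108  69  98 139 140 141
137 136 128  85  78 116 119 115 106  69 104 134 138 139
137 133 134 111  63  92 112 105  82  74 126 136 137 141
131 134 133 135 105  65  65  64  78 115 136 136 137 141
134 135 131 138 137 124 113 119 128 138 136 135 137 139
133 135 131 135 138 135 135 135 133 136 138 137 138 140
131 134 135 137 139 133 134 132 133 137 134 135 137 125
 98 122 134 136 141 131 137 133 136 136 133 134 122  96
hole [265.1 275.4] [21.4 30.9] [0.5553 0.0328 0.2485]
knob [0.6005 0.001  0.1165]
tri knob wrist-top (array([0.60213085, 0.00180906, 0.11719532]), np.float64(0.0016853187037507494)) wrist-scene (array([6.01642903e-01, 3.20464977e-04, 1.13577710e-01]), np.float64(0.00030022656467605066))
tri pin wrist-top (array([0.55596117, 0.09445525, 0.08725376]), np.float64(0.0014285703300965374))
orange [ 0.62983994 -0.04940912  0.034     ]
```

apply_moves --pt "0.03 -0.001 0 0 0 0 1" --pt "0.0317 -0.001 0 0 0 0 1" --pt "0 0 0.035 0 0 0 1" --pt "0 0 0.03 0 0 0 1" --pt "0 0 0.008 0 0 0 1" --pt "0 0 0 0 0 0 1" --pt "0 0 0 0 0 0 1"

```text
t: 6.05
tcp_pos: [0.557, 0.092, 0.1445]
tool_rot: [0.731, 0.682, 0.001, 0.001]
force: [0.3, 0.0, 0.1]
finger_gap: 0.351
gripper_force: 39.8
```

```bash
python3 - <<'E'
from h import *
s=sense();w=snapshot("wrist");S=snapshot("scene")
c=cam("wrist",s);print(s["t"],s["tcp_pos"],s["tool_rot"],s["force"])
for n,X in(("pin",(.5558,.095,.11)),("seat",(.5558,.095,.07))):print(n,proj(c,X),proj(cam("scene"),X))
t=np.array(s["tcp_pos"]);print("tcp axis at sleeve bottom/top",proj(c,t-[0,0,.018]),proj(c,t+[0,0,.032]))
A=cv2.resize(w[100:320,170:350,::-1],None,fx=2.7,fy=2.7,interpolation=2)
B=cv2.resize(S[140:220,250:330,::-1],(300,300),interpolation=2)
o=np.zeros((A.shape[0],A.shape[1]+300,3),np.uint8);o[:,:A.shape[1]]=A;o[:300,A.shape[1]:]=B
cv2.imwrite("pics/w3.png",o);cv2.imwrite("pics/w3full.png",w[:,:,::-1])
E
```

```text
6.05 [0.55699226 0.09202055 0.14454116] [0.73132992 0.6820227  0.00087357 0.00090542] [0.25251189 0.04269098 0.13918648]
pin [258.4060971  219.38815719] [287.12964431 185.19237494]
seat [258.398493   201.96730068] [285.80678149 195.10763927]
tcp axis at sleeve bottom/top [260.58312334 232.97785275] [261.42628491 277.37514418]
```

View pics/w3.png

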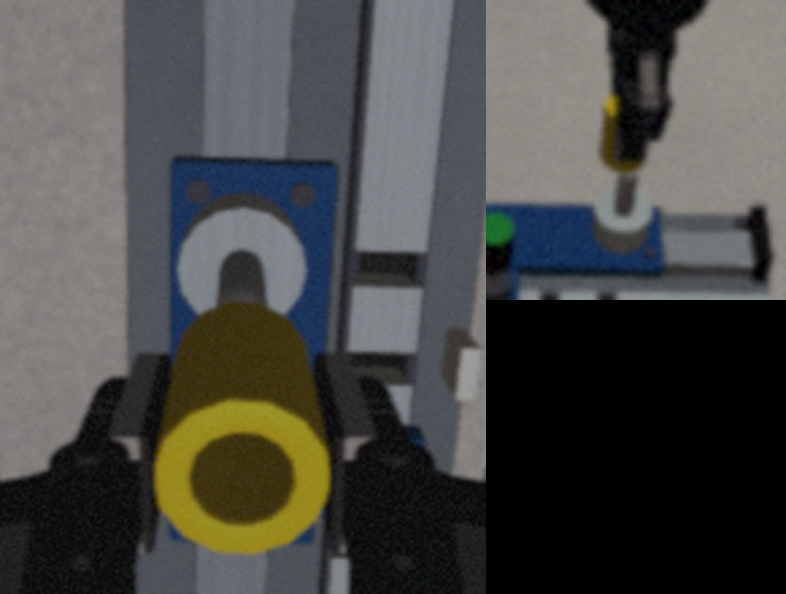

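The left panel shows pin and sleeve aligned in x: pin at crop 242, sleeve at 243. In y the seat is about 4–5 mm further +y than the sleeve axis, and the scene panel agrees (pin top right of the sleeve by about 5 crop px). I'll correct that and lower onto the taper.

apply_moves --pt "0.0045 0 0 0 0 0 1" --pt "0 0 0 0 0 0 1" --pt "0 0 0.01 0 0 0 1" --pt "0 0 0.005 0 0 0 1" --pt "0 0 0.005 0 0 0 1" --pt "0 0 0 0 0 0 1"

```text
t: 6.9
tcp_pos: [0.5559, 0.097, 0.1226]
tool_rot: [0.731, 0.682, -0.0, -0.0]
force: [0.4, -0.2, -0.5]
finger_gap: 0.354
gripper_force: 39.8
```

apply_moves --pt "0 0 0.006 0 0 0 1" --pt "0 0 0.006 0 0 0 1" --pt "0 0 0.006 0 0 0 1" --pt "0 0 0.006 0 0 0 1" --pt "0 0 0 0 0 0 1"

```text
t: 7.52
tcp_pos: [0.5558, 0.097, 0.0987]
tool_rot: [0.731, 0.682, -0.0, -0.0]
force: [0.1, 0.9, -0.2]
finger_gap: 0.355
gripper_force: 39.8
```

apply_moves --pt "0 0 0.006 0 0 0 1" --pt "0 0 0.003 0 0 0 1" --pt "0 0 0.0015 0 0 0 1" --pt "0 0 0.001 0 0 0 1" --pt "0 0 0 0 0 0 1"

```text
t: 8.15
tcp_pos: [0.5563, 0.097, 0.088]
tool_rot: [0.731, 0.682, 0.0, 0.0]
force: [-1.3, -0.1, 1.2]
finger_gap: 0.358
gripper_force: 39.9
```

apply_moves --pt "0 0 0.001 0 0 0 1" --pt "0 0 0.0005 0 0 0 1" --pt "0 0 0 0 0 0 1"

```text
t: 8.52
tcp_pos: [0.5563, 0.0971, 0.0879]
tool_rot: [0.731, 0.682, 0.0, 0.0]
force: [-3.5, -0.6, 10.6]
finger_gap: 0.355
gripper_force: 41.0
```

apply_moves --pt "0 0 -0.0015 0 0 0 1" --pt "0 0 0 0 0 0 -1" --pt "0 0 0 0 0 0 -1" --pt "0 0 0 0 0 0 -1" --pt "0 0 0 0 0 0 -1" --pt "0 0 -0.02 0 0 0 -1" --pt "0 0 -0.04 0 0 0 -1" --pt "0 0 -0.04 0 0 0 -1"

```text
t: 9.52
tcp_pos: [0.5559, 0.097, 0.1884]
tool_rot: [0.731, 0.682, -0.0, -0.0]
force: [0.6, 0.4, 0.5]
finger_gap: 1.0
gripper_force: 0.0
```

apply_moves --pt "-0.04 0.017 -0.015 0 0 0 -1" --pt "-0.04 0.017 -0.01 0 0 0 -1" --pt "-0.015 0.006 0 0 0 0 -1" --pt "0 0 0 0 0 0 -1"

```text
t: 10.02
tcp_pos: [0.5893, -0.001, 0.2122]
tool_rot: [0.732, 0.682, -0.0, -0.001]
force: [-0.4, 0.4, -0.1]
finger_gap: 0.998
gripper_force: 0.0
```

```bash
python3 - <<'E'
from h import *
s=sense();w=snapshot("wrist");S=snapshot("scene");T=snapshot("top")
c=cam("wrist",s);print(s["t"],s["tcp_pos"],s["tool_rot"],s["force"])
A=cv2.resize(w[:,130:400,::-1],None,fx=1.5,fy=1.5,interpolation=2)
B=cv2.resize(S[150:230,240:320,::-1],(288,288),interpolation=2)
o=np.vstack([B,cv2.resize(T[145:210,195:300,::-1],(288,288),interpolation=2)])
cv2.imwrite("pics/w4.png",np.hstack([A,o]));cv2.imwrite("pics/w4full.png",w[:,:,::-1])
g=blobs(w,"green",amin=50)[0];y=blobs(w,"yellow",amin=50)[:2];print(g,y)
print("knob",onz(c,(g[2][0]+g[2][2]/2-.5,g[2][1]+g[2][3]/2-.5),.1165))
if y: print("sleeve top",onz(c,y[0][1],.12))
for n,i in(("scene",S),("top",T)):print(n,blobs(i,"green",(180,130,340,260)),blobs(i,"yellow",(180,130,340,260)))
E
```

```text
10.025 [ 0.58928734 -0.00104465  0.21217661] [ 7.31743167e-01  6.81580056e-01 -2.29325374e-04 -7.14922972e-04] [-0.39319182  0.38862066 -0.14374629]
(592, [274.0, 193.3], [261, 180, 27, 28]) [(921, [211.4, 86.9], [192, 67, 41, 41])]
knob [0.60210092 0.00236611 0.1165    ]
sleeve top [0.55649352 0.09663737 0.12      ]
scene [(78, [251.5, 201.0], [247, 197, 10, 9])] [(190, [287.1, 188.1], [282, 179, 12, 20])]
top [] []
```

View pics/w4.png

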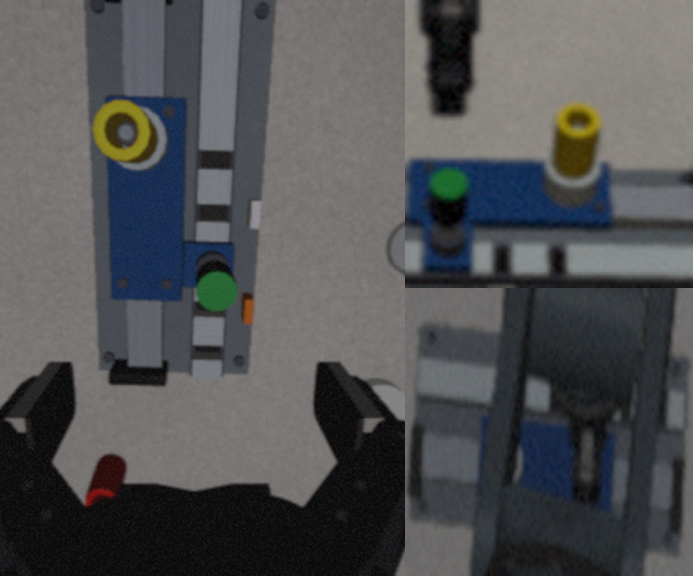

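The sleeve sits on the pedestal. Its top at z = 0.12 projects to (0.5565, 0.0966), the same place as the release, and the scene crop shows it flat. The knob is at (0.602, 0.002), 105 mm from the pin as specified. Now I'll grasp the knob.

apply_moves --pt "0.0041 0.0125 0 0 0 0 -1" --pt "0 0 0.04 0 0 0 -1" --pt "0 0 0.04 0 0 0 -1" --pt "0 0 0.035 0 0 0 -1" --pt "0 0 0.0165 0 0 0 -1" --pt "0 0 0 0 0 0 -1" --pt "0 0 0 0 0 0 1" --pt "0 0 0 0 0 0 1" --force 80

```text
t: 11.18
tcp_pos: [0.6035, 0.0026, 0.0828]
tool_rot: [0.731, 0.682, 0.001, 0.001]
force: [-0.9, -0.6, 0.1]
finger_gap: 0.603
gripper_force: 0.0
```

apply_moves --pt "0 0 0 0 0 0 1" --pt "0 0 0 0 0 0 1" --pt "0 0 0 0 0 0 1" --pt "0 0 0 0 0 0 1" --pt "0 0 0 0 0 0 1"

```text
t: 11.8
tcp_pos: [0.6031, 0.0026, 0.0815]
tool_rot: [0.731, 0.682, 0.0, 0.001]
force: [1.1, -0.2, 0.7]
finger_gap: 0.282
gripper_force: 78.3
```

apply_moves --pt "0 0 -0.004 0 0 0 1" --pt "0 0 -0.004 0 0 0 1" --pt "0 0 -0.003 0 0 0 1" --pt "0 0 0 0 0 0 1" --pt "0 0 0 0 0 0 1"

```text
t: 12.42
tcp_pos: [0.6029, 0.0026, 0.0918]
tool_rot: [0.731, 0.682, 0.0, 0.0]
force: [6.6, -1.0, -8.3]
finger_gap: 0.287
gripper_force: 78.8
```

apply_moves --pt "-0.005 0 0 0 0 0 1" --pt "-0.008 0 0 0 0 0 1" --pt "-0.008 0 0 0 0 0 1" --pt "-0.004 0 0 0 0 0 1" --pt "0 0 0 0 0 0 1"

```text
t: 13.05
tcp_pos: [0.6004, -0.0226, 0.0919]
tool_rot: [0.731, 0.682, -0.0, -0.0]
force: [3.9, -0.5, -8.5]
finger_gap: 0.282
gripper_force: 78.8
```

apply_moves --pt "-0.008 -0.0002 0 0 0 0 1" --pt "-0.0067 -0.0002 0 0 0 0 1" --pt "0 0 0 0 0 0 1" --pt "0 0 0 0 0 0 1"

```text
t: 13.55
tcp_pos: [0.5989, -0.0374, 0.0922]
tool_rot: [0.731, 0.682, -0.001, 0.0]
force: [2.6, -1.8, -8.2]
finger_gap: 0.283
gripper_force: 78.9
```

```bash
python3 - <<'E'
from h import *
s=sense();w=snapshot("wrist");S=snapshot("scene");c=cam("wrist",s)
print(s["t"],s["tcp_pos"],s["force"])
cv2.imwrite("pics/w5.png",np.hstack([cv2.resize(w[60:384,130:400,::-1],(480,576),interpolation=2),cv2.resize(S[160:250,200:250+40,::-1],(256,576),interpolation=2)]))
print(blobs(S,"green",(180,130,340,260)),blobs(S,"yellow",(180,130,340,260)))
for z in(.12,):
  y=blobs(w,"yellow",amin=50)[0];print("sleeve top",onz(c,(y[2][0]+y[2][2]/2-.5,y[2][1]+y[2][3]/2-.5),z))
o=blobs(w,"orange",amin=10);print("orange",o,[onz(c,q[1],.03) for q in o[:1]])
E
```

```text
13.55 [ 0.5989411  -0.03742973  0.09222382] [ 2.59827938 -1.7982743  -8.15751857]
[] [(200, [271.3, 187.9], [266, 178, 12, 21])]
sleeve top [0.55728814 0.05656706 0.12      ]
orange [(257, [300.3, 213.1], [295, 200, 12, 27])] [array([ 0.63080732, -0.04229203,  0.03      ])]
```

The carriage moved 40 mm: the sleeve's y went from 0.0966 to 0.0566, and the TCP shifted 40.2 mm. Pressing the pin home.

apply_moves --pt "0 0 0.004 0 0 0 1" --pt "0 0 0.004 0 0 0 1" --pt "0 0 0.004 0 0 0 1" --pt "0 0 0.003 0 0 0 1" --pt "0 0 0 0 0 0 1"

```text
t: 14.28
tcp_pos: [0.5991, -0.0368, 0.0779]
tool_rot: [0.731, 0.682, -0.0, -0.0]
force: [-0.0, -1.1, 4.4]
finger_gap: 0.284
gripper_force: 80.1
```

apply_moves --pt "0 0 0.002 0 0 0 1" --pt "0 0 0.0015 0 0 0 1" --pt "0 0 0.001 0 0 0 1" --pt "0 0 0 0 0 0 1"

```text
t: 14.78
tcp_pos: [0.5993, -0.0369, 0.077]
tool_rot: [0.731, 0.682, 0.0, 0.001]
force: [-4.7, -0.3, 25.0]
finger_gap: 0.287
gripper_force: 82.9
```

The stop is rigid at 25 N. The spring forces (−8.3 N at z = 0.0918, +4.4 N at z = 0.0779) put the plunger's zero at about 0.077, so the pin is home. One last look before handing in.

```bash
python3 - <<'E'
from h import *
w=snapshot("wrist");S=snapshot("scene");s=sense();print(s["t"],s["tcp_pos"],s["force"],s["gripper_force"])
cv2.imwrite("pics/w6.png",np.hstack([cv2.resize(w[:,120:420,::-1],(450,576),interpolation=2),cv2.resize(S[150:250,200:260+40,::-1],(340,576)[:2],interpolation=2)]))
E
```

```text
14.875 [ 0.59931349 -0.03687362  0.07699548] [-5.68037053 -0.85251078 25.51107739] 82.84264326095581
```

View pics/w6.png

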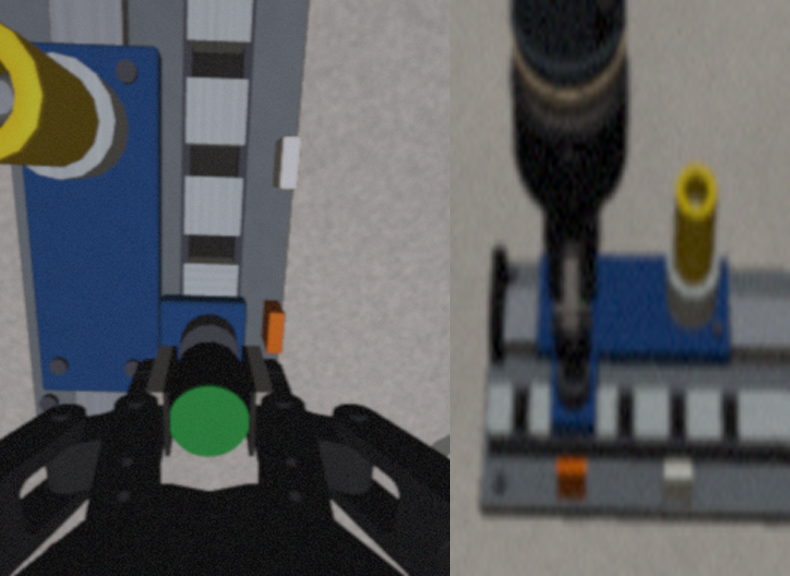

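The knob is level with the orange tag, at scene crop (575,390) with the tag at (572,477). The sleeve sits flat on its pedestal and the knob is held and pressed down. Handing in.

```bash
python3 -c "
from station import *
print(sign_off())"
```

```text
the job is handed in; nothing more can be done
None
```

I handed the job in at about 15 s with the yellow sleeve released flat on its pedestal, the carriage moved 40 mm to the orange-tag slot, and the knob still gripped and pressed down at about 25 N, where the readings put the lock pin fully home.

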